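Pop and snap the square tea caddy

TASK

I want to see how much tea is left in the square caddy on the lazy Susan: press the thumb latch on its front so that its sprung lid pops open, leave the lid standing open for about three seconds, then push it down until it snaps shut and stays shut. Do not open the round caddy with the same kind of latch.

Things in the scene. Friction and masses are not known exactly. Their poses are not given: they have to be found in the camera images.
- square_caddy: Square ceramic caddy 84x84 mm, 90 high, wooden flip lid. Origin: centre of its underside; x to its back (hinge), y along its front, z up. Fixed on a 26 mm high turntable (320 mm across, does not turn) beside two round caddies in any order, one with the same latch, one with a knob, and a 52 mm honey pot. Hinge line: level, along y, at x 42, z 91 mm. Latch on the front, roughly facing the robot.
- square_pad (a point): Press point on top of its steel thumb pad: caddy x -76, z 84 mm. Pad is level, 28 mm wide, ends 15 mm outwards of this point. About 5 N straight down; lid is free at 7 mm down, end stop at 12 mm, springs back. Its hook, 19 to 22 mm inwards of the point, stands 19 mm above the pad and tips outwards up to 7 mm as pressed. Site axes at rest as the caddy's.
- square_lid_edge (a point): Middle of the lid's free front edge, on the outer (top) face; moves with the lid. Lid 86x86x7 mm. Shut: 86 mm before the hinge line, 7.5 above. Popped open: 50 before, 71 above. To shut, push the outer face from above, moving down and forward with it (straight down it may jam by friction): 1 to 3 N moves it, about 10 N on the front half snaps it past the hook; let go earlier and it springs open.
- square_lid (a joint): Angle of the square caddy's lid, rad: 0 shut (up to 0.02 when latched), 0.87 popped fully open. A light spring opens it within about half a second once the latch lets go.
- round_lid (a joint): Angle of the lid of the round flip-lid caddy (84 mm across, same latch), rad: 0 shut, 0.87 open. It must stay shut.

How it is judged:
On the way:
1. the square caddy's lid stands popped open (beyond 0.65 rad) for two seconds (value of joint square_lid above 0.65 rad), for 2 s.
At the end, for the whole second after the job is handed in: The square caddy's lid is shut and latched again (within 0.04 rad, about 3 mm at its front edge) and stays so by itself; the round flip-lid caddy is shut (within 0.04 rad) (value of joint each of square_lid, round_lid below 0.04 rad); the robot touches nothing.
It fails at once if the round flip-lid caddy was opened (value of joint round_lid above 0.2 rad).
It also fails if it takes over 42 s, if anything falls off the work surface, if the arm or the gripper's body presses on something with over 40 N, if the wrist force passes 120 N, or if a joint passes its speed limit or range.

ROBOT

A 7-joint arm with a two-finger parallel gripper is mounted at the origin on the work surface. World frame = base frame: x ahead of the robot, y to its left, z up, the work surface at z = 0. Lengths are in m, angles in rad, forces in N, time in s.
With the tool pointing down it reaches from about 0.425 to 0.925 m from the base axis. Payload 6.8 kg.
Tool frame: the origin (TCP) lies on the front face of the gripper's body, between the roots of the fingers; the fingertips stand 73 mm ahead of it and the grasp point (between the pads) lies 54 mm ahead of it (bot.finger_overhang is the z of the fingertips in the tool frame, in m); z points along the fingers, y is the line along which they close (so a half turn about z gives the same grasp; the last joint's range is limited). The gripper opens to 85 mm and grips with 20 to 120 N. Pads are 22 mm wide; open, the fingers measure 114 mm over their backs; the gripper's body (76 mm by 85 mm) begins 54 mm behind the grasp point. The pads swing forward as they close: fully open they stand 13 mm farther back than shut.
Start: joints at [1.048, 0.477, 0.022, 1.555, -0.011, 1.109, -0.083], TCP at [0.272, -0.618, 0.304] pointing down, gripper open.
Joint ranges: [-2.96, 2.96], [-0.34, 2.1], [-1.41, 1.46], [0.24, 2.44], [-1.37, 4.51], [0.17, 1.92], [-2.96, 2.96]. Speed limits (rad/s): [2.39, 2.39, 3.14, 3.14, 3.14, 3.14, 3.14].

INTERFACE

Orientations are given as a unit quaternion [w, x, y, z].
In Python, from station import bot gives the robot as it stands.
- The arm moves only by the tool servo_tool, never from a script. Its argument "motion" is one flat list of numbers, 7 for each row, row after row: the shift along the tool's x, y, z as a fraction of full scale, then the turn, a rotation vector about the tool's x, y, z as a fraction of full scale, then the closure, from 0 (fully open) to 1 (shut). In form: [tx, ty, tz, ax, ay, az, gripper, tx, ty, tz, ax, ay, az, gripper, ...]. A call has 1 to 5 rows; each row shifts and turns the commanded pose from where the row before left it, along the tool's axes as they then stand; what a row does not reach is not made up. Full scale, the value 1, is 0.02 m for a shift and 0.15 rad for a turn. A row lasts 1/8 s, in which the tool goes at most 62.5 mm and 10.7 degrees, less where a joint would pass 70% of its speed; a pose out of reach is approached as far as the arm can. A call with a number of a shift or a turn outside -1 to 1 is refused whole. A call with a gripper value outside its range is refused whole. The fingers move at their own pace and stop on an object; "grip_force" is the grip in N (left out, the last holds). Time passes only in rows, so rows that do not move let the fingers close. It gives the time, the measured TCP pose, the force, the opening and the grip force at its end, in the units of the state.
- bot.get_obs(): the state, without advancing time (a new reading comes with each control period).
- bot.read_camera(name): name is "side" or "top" or "wrist"; returns the picture (420x560x3 uint8, red, green, blue); there is no depth.
- bot.get_calibration(name): a dict with "mtx" (3x3 intrinsics, pixels), "rvec" (rotation vector, rad) and "tvec" (3), from world to camera coordinates, as OpenCV has them. Camera axes: x right, y down, z forward; pixel columns grow to the right and rows downward; lengths in m; the calibration is good to about 2 mm. A picture is of the moment at which its call begins: read the wrist's pose just before it. get_calibration takes no time and is no camera call; for the wrist camera it gives the pose at the moment of the call.
- bot.hand_in(): hands the job in; it is judged then, once.
Trained networks look in the newest picture that a camera, given by its name, has taken for a name from the list of things; names that differ only in an ending like _2 or _b are one class to them, and where a whole thing is asked for, a point or a joint stands for the part that bears it (a point fixed in the world has none). Each returns a list of dicts, best first, with "p" (0 to 1); they miss things now and then, are a little off and sometimes report something else, mostly with a low value. They report only what shows in the picture. A call takes as long as a camera call.
- bot.boxes_of(camera, name): "uv" ([column, row] in pixels, amid what is visible of it).
The state is a dict: "t": time; "q": joint angles; "joint_vel": joint speeds; "joint_torque": joint torques, N m; "eef_pos": TCP position; "tool_rot": TCP orientation; "contact_force": force on the tool from outside, world axes, zero at the start; "torque": the same for the moment, N m; "gripper_width": opening from 0.0 (shut) to 1.0 (fully open); "grasp_force": force on a finger pad.
Only numpy, scipy, OpenCV 4.12 (cv2) and the standard library are available. Lean on these libraries where they do the work, as an engineer would, in place of code of your own. Each camera call takes 0.05 s, during which the arm holds its last target. There are 200 camera calls.

## Working session

There is one attempt and no reset: what is moved stays moved. The work goes in short steps, Python scripts to look and compute and a tool call to move; the robot and the scene stay as the last step left them, time stands still between calls to the robot, and variables do not carry over. Pictures are saved under pics/ and viewed, at most 10 in all, crops included, and the job is handed in when it is done.

Besides the shell and the picture viewer there is one more tool, called after "Call:" as name(argument=value, ...) on one line, values as JSON. servo_tool: Moves the arm, as the interface text tells. Shift numbers are shares of 0.02 m and turn numbers shares of 0.15 rad, none past 1 either way. Its arguments: {"type":"object","properties":{"motion":{"type":"array","items":{"type":"number","minimum":-1,"maximum":1}},"grip_force":{"type":"number"}},"required":["motion"]}

```bash
mkdir -p pics; cat > h.py <<'E'
import numpy as np,cv2
from scipy.spatial.transform import Rotation as R
from station import bot
def save(c,n):
    im=bot.read_camera(c); cv2.imwrite('pics/'+n,im[:,:,::-1]); return im
def ray(c,uv):
    k=bot.get_calibration(c);M=np.array(k['mtx']);r=cv2.Rodrigues(np.array(k['rvec'],float))[0];t=np.array(k['tvec'],float).ravel()
    d=r.T@np.linalg.inv(M)@np.array([*uv,1.]);return -r.T@t,d/np.linalg.norm(d)
def proj(c,P):
    k=bot.get_calibration(c);return cv2.projectPoints(np.array(P,float).reshape(-1,1,3),np.array(k['rvec'],float),np.array(k['tvec'],float),np.array(k['mtx'],float),None)[0][:,0]
def atz(c,uv,z):
    o,d=ray(c,uv);return o+d*(z-o[2])/d[2]
def tri(c1,u1,c2,u2):
    o1,d1=ray(c1,u1);o2,d2=ray(c2,u2);s=np.linalg.lstsq(np.c_[d1,-d2],o2-o1,rcond=None)[0]
    a,b=o1+s[0]*d1,o2+s[1]*d2;return (a+b)/2,np.linalg.norm(a-b)
E
python3 - <<'E'
from h import *
np.set_printoptions(precision=4,suppress=True)
ims=[save(c,c+'0.png') for c in('side','top')]
for c in('side','top'):
    for n in('square_caddy','square_pad','square_lid_edge','square_lid','round_lid'):
        print(c,n,[(np.round(d['uv']),round(d['p'],2)) for d in bot.boxes_of(c,n)[:3]])
o=bot.get_obs();print(o['t'],o['eef_pos'],o['tool_rot'])
cv2.imwrite('pics/both.png',cv2.resize(np.hstack(ims),(800,300))[:,:,::-1])
E
```

```text
side square_caddy [(array([330., 138.]), 0.62)]
side square_pad [(array([355., 137.]), 0.65)]
side square_lid_edge [(array([329., 123.]), 0.97)]
side square_lid [(array([328., 121.]), 0.88)]
side round_lid [(array([375., 166.]), 0.81)]
top square_caddy [(array([412., 187.]), 0.81)]
top square_pad [(array([414., 221.]), 0.7)]
top square_lid_edge [(array([418., 182.]), 0.67)]
top square_lid [(array([415., 180.]), 0.71)]
top round_lid [(array([367., 257.]), 0.95)]
0.6 [ 0.272  -0.6178  0.3039] [0.     0.9786 0.2059 0.    ]
```

View pics/top0.png

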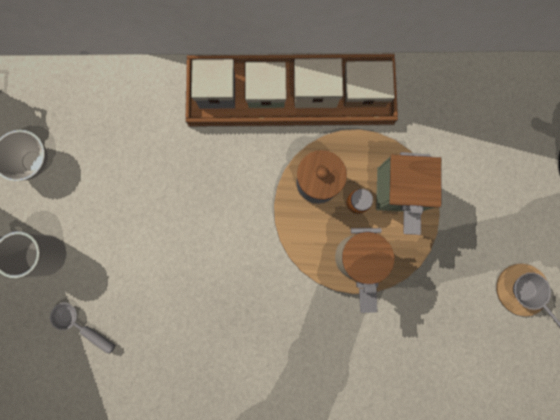

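View pics/side0.png

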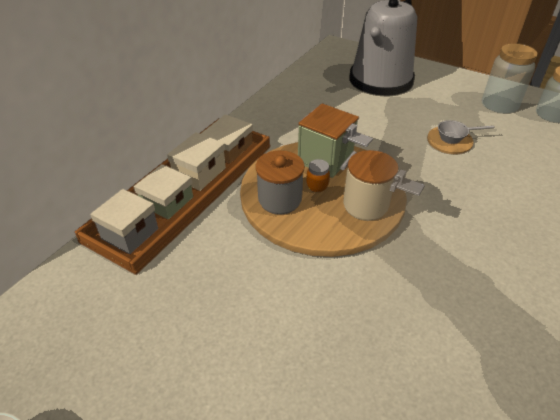

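The top view shows the square lid at about (415,182) with its pad at (414,221). The round flip-lid caddy is at (367,257) with its pad at (368,298), and the knob caddy is at (322,176). In the side view the square pad is at about (358,138).

```bash
python3 - <<'E'
from h import *
np.set_printoptions(precision=4,suppress=True)
print([atz('top',u,.1245) for u in((390,157),(441,157),(440,207),(391,207))])
print('pad',atz('top',(413,221),.11),atz('top',(413,234),.11),atz('side',(358,139),.11))
print('tri pad',tri('top',(413,222),'side',(358,139)))
print('roundpad',atz('top',(368,299),.11),'roundlid',atz('top',(368,257),.1245))
im=cv2.imread('pics/top0.png');a=cv2.resize(im[140:320,330:460],None,fx=3.2,fy=3.2,interpolation=2)
im=cv2.imread('pics/side0.png');b=cv2.resize(im[95:230,270:400+40],None,fx=2.2,fy=2.2,interpolation=2)
b=cv2.copyMakeBorder(b,0,a.shape[0]-b.shape[0],0,0,0)
cv2.imwrite('pics/crop.png',np.hstack([a,b]));print(a.shape,b.shape)
E
```

```text
[array([ 0.6898, -0.1621,  0.1245]), array([ 0.6892, -0.2483,  0.1245]), array([ 0.6039, -0.2417,  0.1245]), array([ 0.6045, -0.1601,  0.1245])]
pad [ 0.5822 -0.2006  0.11  ] [ 0.5601 -0.1995  0.11  ] [ 0.5817 -0.1907  0.11  ]
tri pad (array([ 0.5834, -0.2023,  0.1021]), np.float64(0.004876430567245542))
roundpad [ 0.4532 -0.1198  0.11  ] roundlid [ 0.5221 -0.1189  0.1245]
(576, 416, 3) (576, 374, 3)
```

View pics/crop.png

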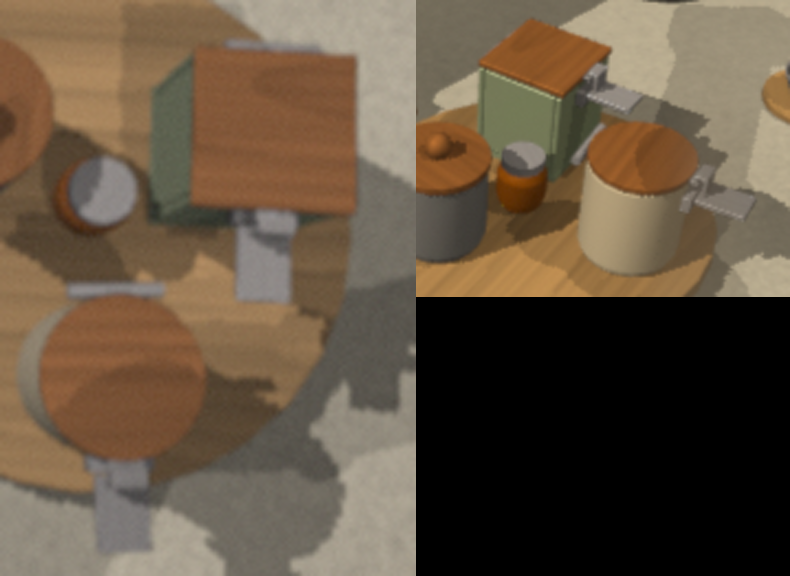

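Call:
servo_tool(motion=[0.6, -1, 0, 0, 0, 0.61, 1, 0.6, -1, 0, 0, 0, 0.61, 1, 0.6, -1, 0, 0, 0, 0.61, 1, 0.6, -1, 0, 0, 0, 0.61, 1, 0.6, -1, 0, 0, 0, 0.61, 1], grip_force=60)

```text
t: 1.23
eef_pos: [0.3073, -0.5069, 0.3041]
tool_rot: [0.0, 1.0, -0.023, 0.0]
contact_force: [0.2, 0.9, 0.4]
gripper_width: 0.003
grasp_force: 0.0
```

Call:
servo_tool(motion=[0.6, -1, 0, 0, 0, 0, 1, 0.6, -1, 0, 0, 0, 0, 1, 0.6, -1, 0, 0, 0, 0, 1, 0.6, -1, 0, 0, 0, 0, 1, 0.6, -1, 0, 0, 0, 0, 1])

```text
t: 1.85
eef_pos: [0.3718, -0.4096, 0.3041]
tool_rot: [0.0, 1.0, -0.021, 0.0]
contact_force: [1.2, -0.6, -0.1]
gripper_width: 0.006
grasp_force: 0.0
```

Call:
servo_tool(motion=[0.6, -1, 0, 0, 0, 0, 1, 0.6, -1, 0, 0, 0, 0, 1, 0.6, -1, 0, 0, 0, 0, 1, 0.6, -1, 0, 0, 0, 0, 1, 0.6, -1, 0, 0, 0, 0, 1])

```text
t: 2.48
eef_pos: [0.436, -0.3123, 0.3041]
tool_rot: [0.0, 1.0, -0.021, 0.0]
contact_force: [0.3, -0.3, -0.4]
gripper_width: 0.002
grasp_force: 0.0
```

Call:
servo_tool(motion=[0.9, -0.8, 0, 0, 0, 0, 1, 0.9, -0.8, 0, 0, 0, 0, 1, 0.9, -0.8, 0, 0, 0, 0, 1, 0.9, -0.8, 0, 0, 0, 0, 1, 0.9, -0.8, 0, 0, 0, 0, 1])

```text
t: 3.1
eef_pos: [0.5295, -0.2363, 0.3041]
tool_rot: [0.0, 1.0, -0.021, 0.0]
contact_force: [0.1, 1.4, -0.3]
gripper_width: 0.002
grasp_force: 0.0
```

Call:
servo_tool(motion=[0.5, -0.6, 0, 0, 0, 0, 1, 0, 0, 0, 0, 0, 0, 1, 0, 0, 0, 0, 0, 0, 1])

```text
t: 3.48
eef_pos: [0.5387, -0.2261, 0.3038]
tool_rot: [0.0, 1.0, -0.022, -0.0]
contact_force: [0.6, -1.2, 0.7]
gripper_width: -0.005
grasp_force: 0.0
```

```bash
python3 - <<'E'
from h import *
np.set_printoptions(precision=4,suppress=True)
im=save('wrist','w1.png')
for n in('square_pad','square_lid_edge','square_lid'):
    print(n,[(d['uv'],round(d['p'],2)) for d in bot.boxes_of('wrist',n)[:3]])
o=bot.get_obs();p=o['eef_pos'];print(o['t'],p,bot.finger_overhang)
print(ray('wrist',(280,210)),proj('wrist',[[.574,-.2,.11],[.606,-.2,.1245],[p[0],p[1],.11]]))
E
```

```text
square_pad [([252.8, 148.6], 0.7)]
square_lid_edge [([247.3, 63.9], 0.86), ([166.0, 223.4], 0.47)]
square_lid [([246.6, 63.0], 0.65)]
3.675 [ 0.5389 -0.2261  0.304 ] 0.0726
(array([ 0.6129, -0.2294,  0.3733]), array([-0.3104,  0.0227, -0.9503])) [[251.9792 161.526 ]
 [247.2687 125.4007]
 [282.6164 197.7116]]
```

View pics/w1.png

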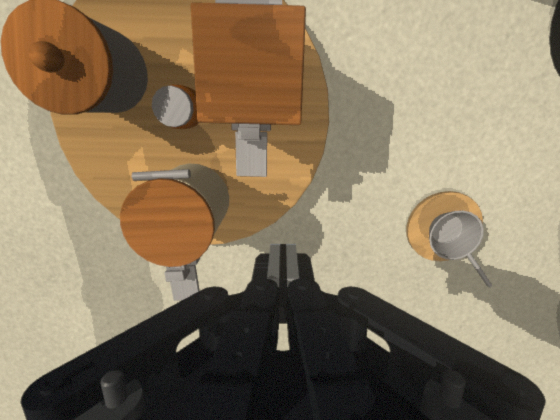

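The wrist view shows the pad's outer end at row 177, centred on column 252. That fits a press point of about (0.575, -0.200).

Call:
servo_tool(motion=[0.8, -0.7, 0, 0, 0, 0, 1, 0.75, -0.7, 0.2, 0, 0, 0, 1, 0, 0, 1, 0, 0, 0, 1, 0, 0, 1, 0, 0, 0, 1, 0, 0, 1, 0, 0, 0, 1])

```text
t: 4.3
eef_pos: [0.5729, -0.1968, 0.2389]
tool_rot: [-0.0, 1.0, -0.02, 0.0]
contact_force: [0.9, 0.9, 0.2]
gripper_width: -0.0
grasp_force: 0.0
```

Call:
servo_tool(motion=[0, 0, 1, 0, 0, 0, 1, 0, 0, 1, 0, 0, 0, 1, 0, 0, 0, 0, 0, 0, 1])

```text
t: 4.68
eef_pos: [0.5717, -0.1968, 0.198]
tool_rot: [-0.001, 1.0, -0.02, -0.002]
contact_force: [-0.2, -0.3, -0.3]
gripper_width: -0.001
grasp_force: 0.0
```

Call:
servo_tool(motion=[0, 0.15, 0.5, 0, 0, 0, 1, 0, 0, 0.3, 0, 0, 0, 1, 0, 0, 0.25, 0, 0, 0, 1, 0, 0, 0.2, 0, 0, 0, 1, 0, 0, 0, 0, 0, 0, 1])

```text
t: 5.3
eef_pos: [0.5713, -0.2018, 0.1751]
tool_rot: [0.0, 1.0, -0.021, -0.0]
contact_force: [-2.8, 1.1, 4.8]
gripper_width: -0.0
grasp_force: 2.9
```

```bash
python3 - <<'E'
from h import *
im=save('side','s1.png')
a=cv2.resize(im[60:230,260:440],None,fx=2.5,fy=2.5,interpolation=2);cv2.imwrite('pics/s1c.png',a[:,:,::-1])
o=bot.get_obs();print(o['t'],o['eef_pos'],o['contact_force'])
E
```

```text
5.35 [ 0.57129658 -0.20173328  0.17520388] [-2.52110201  0.47614442  5.54386847]
```

View pics/s1c.png

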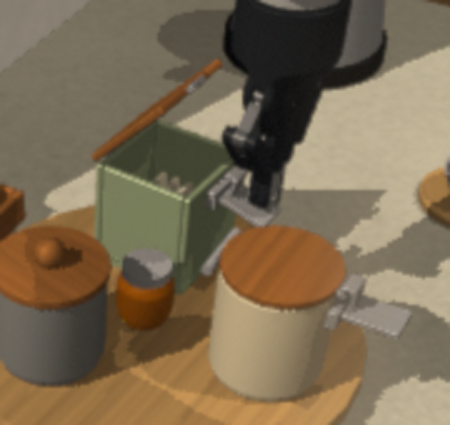

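The lid stands open and the round caddy is still shut. Next I retract straight up, then move over and behind the lid.

Call:
servo_tool(motion=[0, 0, -1, 0, 0, 0, 1, 0, 0, -1, 0, 0, 0, 1, 0, 0, -1, 0, 0, 0, 1, 0, 0, -1, 0, 0, 0, 1, 0, 0, -1, 0, 0, 0, 1])

```text
t: 5.98
eef_pos: [0.5717, -0.2015, 0.2756]
tool_rot: [-0.0, 1.0, -0.021, 0.0]
contact_force: [0.5, -0.6, -0.9]
gripper_width: 0.001
grasp_force: 0.0
```

Call:
servo_tool(motion=[0, 0, -1, 0, 0, 0, 1, 0, 0, -0.5, 0, 0, 0, 1, 1, 0, 0, 0, 0, 0, 1, 1, 0, 0, 0, 0, 0, 1, 1, 0, 0, 0, 0, 0, 1])

```text
t: 6.6
eef_pos: [0.6319, -0.2041, 0.3044]
tool_rot: [-0.0, 1.0, -0.021, -0.0]
contact_force: [0.6, 0.4, -0.1]
gripper_width: -0.002
grasp_force: 0.0
```

Call:
servo_tool(motion=[1, 0, 0, 0, 0, 0, 1, 1, 0, 0, 0, 0, 0, 1, 0, 0, 0, 0, 0, 0, 1, 0, 0, 0, 0, 0, 0, 1])

```text
t: 7.1
eef_pos: [0.6708, -0.2059, 0.3043]
tool_rot: [-0.0, 1.0, -0.021, -0.001]
contact_force: [0.5, 0.0, 0.6]
gripper_width: -0.001
grasp_force: 0.0
```

```bash
python3 - <<'E'
from h import *
im=save('side','s2.png')
for c in ('side','top'):
  if c=='top': bot.read_camera('top')
  print(c,[(d['uv'],round(d['p'],2)) for d in bot.boxes_of(c,'square_lid_edge')[:2]])
print(proj('side',[[.642,-.203,.188]]),proj('top',[[.642,-.203,.188]]))
a=cv2.resize(im[30:230,240:440],None,fx=2.5,fy=2.5,interpolation=2);cv2.imwrite('pics/s2c.png',a[:,:,::-1])
o=bot.get_obs();print(o['t'],o['eef_pos'],o['contact_force'])
# path: front-bottom corner on face at s
H=np.array([.692,.117])
for th,s in zip(np.linspace(.87,-.03,13),np.linspace(.074,.074,13)):
    c=H+s*np.array([-np.cos(th),np.sin(th)])+.0075*np.array([np.sin(th),np.cos(th)])
    print(round(th,3),c+[.011,.0726])
E
```

```text
side [([323.9, 105.7], 0.69)]
top [([424.3, 167.1], 0.76)]
[[335.42074454  90.11056752]] [[430.30423293 176.89309213]]
7.3 [ 0.67084976 -0.20604331  0.30507201] [-0.07073317 -0.58506011  1.2253384 ]
0.87 [0.6610153  0.25099654]
0.795 [0.6565329  0.24767804]
0.72 [0.65231176 0.24403301]
0.645 [0.64837561 0.24008193]
0.57 [0.64474657 0.23584703]
0.495 [0.64144505 0.23135211]
0.42 [0.63848962 0.22662244]
0.345 [0.63589689 0.22168462]
0.27 [0.63368144 0.21656641]
0.195 [0.63185572 0.21129658]
0.12 [0.63043    0.20590477]
0.045 [0.6294123  0.20042128]
-0.03 [0.62880833 0.19487696]
```

View pics/s2c.png

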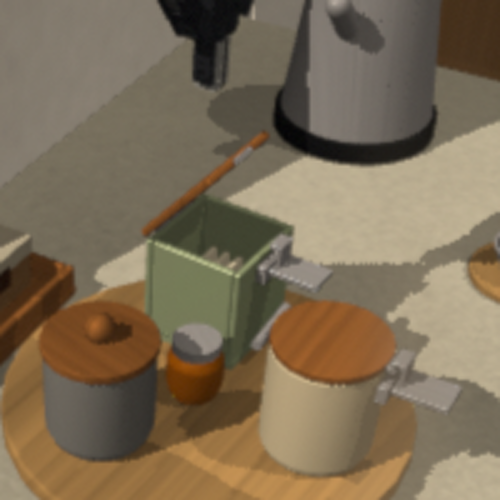

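The lid is fully open and the closed fingers are above and behind it. I'll wait, then descend to just off its outer face.

Call:
servo_tool(motion=[0, 0, 0, 0, 0, 0, 1, 0, 0, 0, 0, 0, 0, 1, 0, 0, 0, 0, 0, 0, 1, 0, 0, 0, 0, 0, 0, 1, 0, 0, 0, 0, 0, 0, 1])

```text
t: 7.92
eef_pos: [0.6714, -0.2058, 0.3049]
tool_rot: [0.0, 1.0, -0.021, 0.0]
contact_force: [0.1, 0.2, 0.5]
gripper_width: 0.002
grasp_force: 0.0
```

Call:
servo_tool(motion=[0, 0, 1, 0, 0, 0, 1, 0, 0, 1, 0, 0, 0, 1, 0, 0, 0.6, 0, 0, 0, 1, 0, 0, 0, 0, 0, 0, 1, 0, 0, 0, 0, 0, 0, 1])

```text
t: 8.55
eef_pos: [0.6717, -0.206, 0.2533]
tool_rot: [0.0, 1.0, -0.021, 0.0]
contact_force: [0.8, 0.0, 0.3]
gripper_width: -0.003
grasp_force: 0.0
```

Call:
servo_tool(motion=[-0.5, 0, 0.1, 0, 0, 0, 1, -0.47, 0, 0.36, 0, 0, 0, 1, -0.38, 0, 0.41, 0, 0, 0, 1, -0.31, 0, 0.46, 0, 0, 0, 1, -0.24, 0, 0.5, 0, 0, 0, 1])

```text
t: 9.18
eef_pos: [0.6328, -0.2042, 0.2156]
tool_rot: [-0.0, 1.0, -0.021, -0.0]
contact_force: [0.8, 0.8, 0.6]
gripper_width: -0.003
grasp_force: 0.7
```

Call:
servo_tool(motion=[-0.16, 0, 0.53, 0, 0, 0, 1, -0.05, 0, 0.25, 0, 0, 0, 1, 0, 0, 0.1, 0, 0, 0, 1])

```text
t: 9.55
eef_pos: [0.6289, -0.204, 0.1981]
tool_rot: [-0.0, 1.0, -0.021, -0.0]
contact_force: [-0.0, 0.4, 1.1]
gripper_width: 0.001
grasp_force: 0.2
```

Call:
servo_tool(motion=[0, 0, 0.1, 0, 0, 0, 1, 0, 0, 0.1, 0, 0, 0, 1, 0, 0, 0.1, 0, 0, 0, 1])

```text
t: 9.93
eef_pos: [0.6289, -0.2042, 0.1955]
tool_rot: [0.0, 1.0, -0.022, -0.0]
contact_force: [-13.4, 4.1, 31.2]
gripper_width: -0.001
grasp_force: 15.3
```

Call:
servo_tool(motion=[0, 0, -0.3, 0, 0, 0, 1, 0, 0, -0.5, 0, 0, 0, 1, 0, 0, -1, 0, 0, 0, 1, 0, 0, -1, 0, 0, 0, 1, 0, 0, -1, 0, 0, 0, 1])

```text
t: 10.55
eef_pos: [0.6295, -0.2042, 0.2706]
tool_rot: [0.0, 1.0, -0.021, 0.001]
contact_force: [-0.2, -0.8, 0.7]
gripper_width: -0.001
grasp_force: 0.0
```

Call:
servo_tool(motion=[0, 0, -1, 0, 0, 0, 1, 0, 0, -1, 0, 0, 0, 1, 0, 0, 0, 0, 0, 0, 1, 0, 0, 0, 0, 0, 0, 1])

```text
t: 11.05
eef_pos: [0.6289, -0.204, 0.3082]
tool_rot: [-0.0, 1.0, -0.021, -0.0]
contact_force: [-0.1, 1.4, -0.0]
gripper_width: 0.001
grasp_force: 0.0
```

```bash
python3 - <<'E'
from h import *
im=save('side','s3.png')
a=cv2.resize(im[60:230,260:440],None,fx=2.5,fy=2.5,interpolation=2);cv2.imwrite('pics/s3c.png',a[:,:,::-1])
o=bot.get_obs();print(o['t'],o['eef_pos'],o['contact_force'])
E
```

```text
11.1 [ 0.62876134 -0.20393087  0.30780565] [-1.0166132  -0.99560241 -0.7871984 ]
```

View pics/s3c.png

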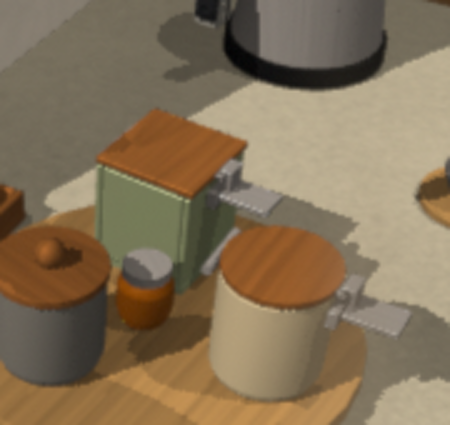

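The lid is shut with the hook over its edge, more than half a second after I let go, and the round caddy is still shut.

```bash
python3 -c "
from station import bot
print(bot.hand_in())"
```

```text
the job is handed in; nothing more can be done
None
```

I popped the square caddy's lid open, left it standing for about three seconds, and pushed it shut; the last picture shows it latched and the round caddy never opened. The job is handed in at about 11 s, but no verdict came back.

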